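Sort two stray fittings, then call the parts lift with the key

ROBOT

A 6-joint arm with a two-finger parallel gripper is mounted at the origin on the work surface. World frame = base frame: x ahead of the robot, y to its left, z up, the work surface at z = 0. Lengths are in m, angles in degrees, forces in N, time in s.
With the tool pointing down it reaches from about 0.3 to 1 m from the base axis. Payload 5.1 kg.
Tool frame: the origin (TCP) lies at the very end of the fingers, on their centre line; the grasp point (between the pads) lies 19 mm behind it; z points along the fingers, y is the line along which they close (so a half turn about z gives the same grasp; the last joint's range is limited). The gripper opens to 95 mm and grips with 3 to 60 N. Pads are 20 mm wide; open, the fingers measure 119 mm over their backs; the gripper's body (75 mm by 180 mm) begins 59 mm behind the grasp point.
Start: joints at [-69.993, 7.093, 94.555, -0, 78.352, -4.733], TCP at [0.272, -0.59, 0.215] pointing down, gripper open.
Joint ranges: [-149.61, 149.61], [-58.7, 133.49], [1.44, 155.28], [-77.14, 257.14], [18.33, 153.61], [-166.67, 166.67]. Speed limits (degrees/s): [147.25, 147.25, 180, 180, 180, 180].

INTERFACE

Orientations are given as [roll, pitch, yaw] about the fixed x, y, z axes, in that order (R = Rz(yaw) Ry(pitch) Rx(roll)).
In Python, from rig import sense, get_image, calibration, close_job gives the robot as it stands.
- The arm moves only by the tool arm_command, never from a script. Its argument "moves" is a list of rows, each an object with "claw": the closure, from 0 (fully open) to 1 (shut); "translation": the shift along the tool's x, y, z in cm, a list of three; "twist": the turn about the tool's z in rad. In form: [{"claw": claw, "translation": [dx, dy, dz], "twist": twist}, ...]. A call has 1 to 10 rows; each row shifts and turns the commanded pose from where the row before left it, along the tool's axes as they then stand; what a row does not reach is not made up. A row lasts 1/12 s, in which the tool goes at most 41.7 mm and 7.16 degrees, less where a joint would pass 70% of its speed; a pose out of reach is approached as far as the arm can. A call is refused whole if a number of a shift passes 4.17 or a number of a turn 0.125, either way. A call with a gripper value outside its range is refused whole. The fingers move at their own pace and stop on an object; the grip force is fixed at half the most. Time passes only in rows, so rows that do not move let the fingers close. It gives the time, the measured TCP pose, the force, the opening and the grip force at its end, in the units of the state.
- sense(): the state, without advancing time (a new reading comes with each control period).
- get_image(name): name is "scene" or "top"; returns (picture, depth): 400x640x3 uint8, red, green, blue; 400x640 float32, m along the optical axis (not along the pixel's ray), 0 where there is no reading.
- calibration(name): a dict with "fx", "fy", "cx", "cy" (pixels), "R" (3x3) and "t" (3): a world point X has camera coordinates R X + t. Camera axes: x right, y down, z forward; pixel columns grow to the right and rows downward; lengths in m; the calibration is good to about 2 mm. A picture is of the moment at which its call begins. calibration takes no time and is no camera call.
- close_job(): hands the job in; it is judged then, once.
The state is a dict: "time": time; "joint_positions": joint angles; "qd": joint speeds; "joint_torque": joint torques, N m; "eef_pos": TCP position; "eef_rot": TCP orientation; "ft_force": force on the tool from outside, world axes, zero at the start; "moment": the same for the moment, N m; "gripper_width": opening from 0.0 (shut) to 1.0 (fully open); "grip_force": force on a finger pad.
Only numpy, scipy, OpenCV 4.12 (cv2) and the standard library are available. Lean on these libraries where they do the work, as an engineer would, in place of code of your own. Each camera call takes 0.05 s, during which the arm holds its last target. There are 200 camera calls.

TASK

On the storeroom bench, put the stray grey elbow into the yellow bin and the stray brass coupling into the blue bin, ready to go up on the parts lift. Then take the red-headed key from its wooden stand, push it fully home into the key cylinder on top of the grey control box, easing it past the sticky pins, and turn it clockwise (seen from above) a full quarter turn against its return spring. Finish while still gripping the key and holding it turned, with the sorted fittings still in their bins and the other things on the bench left where they are.

Things in the scene. Friction and masses are not known exactly. Their poses are not given: they have to be found in the camera images.
- elbow_leg (a point): loose grey plastic 90-degree pipe elbow, 60 g, lying flat: two round legs 32 mm thick. This point is on the axis of one leg, 16 mm over the table; the point's x runs along that leg to its open end 20 mm away; the corner of the axes is 32 mm the other way (-x), from where the second leg runs 52 mm along the point's +y. Pinch this leg across, along the point's y
- elbow: the same elbow; origin on its underside, 14 mm (-x) and 18 mm (+y) from the point above, same axes
- coupling_center (a point): loose brass pipe coupling, a smooth solid-looking cylinder standing upright, 32 mm across (a 35 mm band round the middle for looks only), 42 mm high, 120 g; this point is its centre, half-way up
- coupling: the same coupling; origin at the centre of its underside
- bin_yellow: yellow open-topped bin, fixed, 190 (x) x 150 (y) x 50 mm high, walls and floor 4 mm; origin under its centre; a sample elbow already lies in its +x half, so the -x half is free
- bin_blue: blue open-topped bin of the same size, fixed; a sample coupling stands in its +x half, the -x half is free
- key: loose key, 40 g, upright, tip down, in its wooden stand; z up from the tip (origin). Upwards: steel blade 25 mm long, 14 mm wide (x), 4 mm thick (y), tapering over the last 10 mm to about 9 x 2.4 mm; steel collar 15 mm across, 10 mm high; flat red head 30 mm wide (x), 10 mm thick (y), 36 mm high. 71 mm in all. Works either way round
- key_head (a point): centre of the key's red head, 53 mm above the tip, 28 mm above the shoulder (underside of the collar); pinch the head across its 10 mm thickness (the point's y), with a firm grip of 30 N or more
- key_tip (a point): tip of the key blade, same axes as the key
- key_stand: fixed wooden block 50 x 50 mm, 35 mm high, with a loose slot along its x that holds the blade; the collar rests on the block, the tip 10 mm above the table; lift the key 30 mm straight up to clear it. Origin under its centre
- lock: fixed grey control box 100 x 100 mm, 60 mm high, with a brass key cylinder facing straight up in the middle of its top inside a low steel ring (47 mm outside, 2 mm high); origin under its centre, z up
- keyway (a point): centre of the keyway mouth, on the box's top (z = 60 mm); axes of the fixed box: at rest the slot runs along this x. Slot 15.7 x 5.6 mm, straight down 28 mm; fully home, the key's collar rests on the cylinder's face, the tip 25 mm below this point. Two sticky sprung pins, 10 and 19 mm down, nip the blade from both sides: passing them takes a push of 5 to 20 N; rocking the key a few degrees about its length can help
- plug (a joint): turn of the key cylinder (rad): 0 at rest, grows as it turns clockwise seen from above, hard stop at 1.6 (a quarter turn). A return spring (0.02 N m at rest, 0.11 at the stop, plus 0.02 friction) turns it back when let go; the key has a few degrees of play in the slot, so turn it about 0.1 rad further than the cylinder should go
- tape: open roll of brown tape 80 mm across, 25 mm high; leave it where it is; origin at its underside
- carton_small: small cardboard carton 70 x 90 x 55 mm; leave it where it is; origin at its underside
- sealant: white jar with red cap, 44 mm across, 70 mm high; leave it where it is; origin at its underside
- driver: green-handled screwdriver 160 mm long lying flat; leave it where it is; origin at its underside
- mug: blue mug, 76 mm across, 85 mm high; leave it where it is; origin at its underside
- elbow_sample: the grey elbow already lying at the back (+x) end of the yellow bin (same shape as the loose one); it may be nudged but stays in its bin; origin at its underside
- coupling_sample: the brass coupling already standing at the back (+x) end of the blue bin (same shape as the loose one); it may be nudged but stays in its bin; origin at its underside

How it is judged:
By the outcome, as a careful person would: the job done as asked, in the order asked, and still so for the second after the job is handed in, while the arm keeps its last pose, push and grip.
It also fails if it takes over 72 s, if anything falls off the work surface, if the arm or the gripper's body presses on something with over 40 N, if the wrist force passes 120 N, or if a joint passes its speed limit or range.

## Working session

There is one attempt and no reset: what is moved stays moved. The work goes in short steps, Python scripts to look and compute and a tool call to move; the robot and the scene stay as the last step left them, time stands still between calls to the robot, and variables do not carry over. Pictures are saved under pics/ and viewed, at most 10 in all, crops included, and the job is handed in when it is done.

Besides the shell and the picture viewer there is one more tool, called after "Emit:" by a JSON object that holds its "name" and its "arguments", one argument or row to a line. arm_command: Moves the arm, as the interface text tells. Its arguments: {"type":"object","properties":{"moves":{"type":"array"}},"required":["moves"]}

```bash
mkdir -p pics; ls
python3 - <<'E'
from rig import *
import cv2,numpy as np
s=sense();print(s)
for n in("scene","top"):
    p,d=get_image(n);cv2.imwrite(f"pics/{n}0.png",p[...,::-1]);np.savez(f"{n}0.npz",p=p,d=d);print(n,calibration(n))
E
```

```text
pics
{'time': 0.0, 'joint_positions': array([-6.99916847e+01,  7.13243995e+00,  9.46355924e+01, -1.06427432e-03,
        7.83509597e+01, -4.73214264e+00]), 'qd': array([-0.03213974,  0.04131979, -0.02624692, -0.09489507,  0.07260624,
       -0.01416252]), 'joint_torque': array([-3.99384726e-04, -4.17605746e+01, -3.59930563e+01,  7.75039382e-02,
        4.93421650e-02, -1.68535735e-04]), 'eef_pos': array([ 0.27177985, -0.58973403,  0.21338339]), 'eef_rot': array([-1.79881328e+02, -8.77820188e-03,  2.47406648e+01]), 'ft_force': array([0.39407908, 0.03767822, 0.62605725]), 'moment': array([0.03448542, 0.01353087, 0.06802297]), 'grip_force': 0.0, 'gripper_width': 1.0000605946453747}
scene {'fx': 381.81732592765223, 'fy': 381.81732592765223, 'cx': 317.9605780962003, 'cy': 201.43388371512762, 'R': array([[-0.79817962,  0.60235499,  0.00881799],
       [ 0.36060805,  0.48946419, -0.79396892],
       [-0.48256723, -0.63054997, -0.6078944 ]]), 't': array([ 0.47499696, -0.15710135,  1.31412416])}
top {'fx': 396.5437734935675, 'fy': 396.5437734935675, 'cx': 327.47615459350925, 'cy': 192.80720574473284, 'R': array([[-0.02063038, -0.99978608,  0.00147563],
       [-0.99855999,  0.02053192, -0.04956188],
       [ 0.04952098, -0.00249599, -0.99876996]]), 't': array([0.00818685, 0.56118126, 1.04669649])}
```

View pics/top0.png

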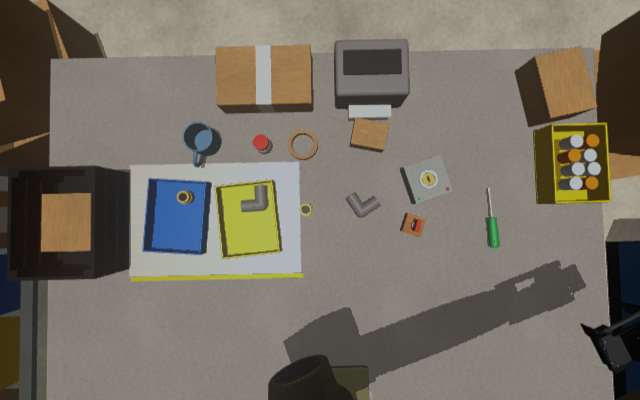

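View pics/scene0.png

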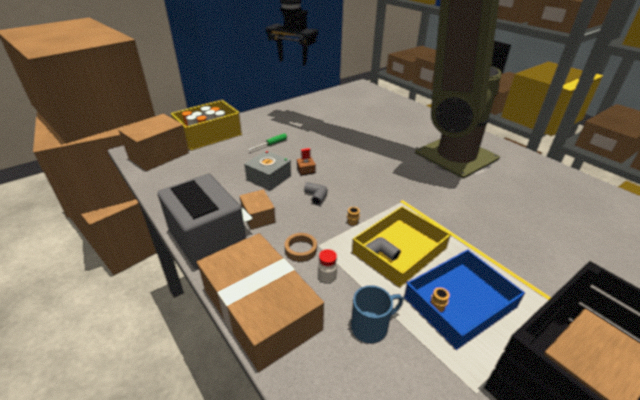

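The top view has the loose coupling near (306,210), the elbow at (362,205), the key in its stand at (414,225) and the lock at (428,180). The yellow bin is around (249,220) and the blue one around (177,217).

```bash
cat > h.py <<'E'
from rig import *
import cv2,numpy as np
def cloud(n,d):
    c=calibration(n);v,u=np.mgrid[:400,:640]
    P=np.stack([(u-c['cx'])/c['fx']*d,(v-c['cy'])/c['fy']*d,d],-1)
    return (P-c['t'])@c['R']   # R^T (P-t)
def proj(n,X):
    c=calibration(n);q=np.asarray(X)@c['R'].T+c['t'];return q[...,:2]/q[...,2:]*c['fx']+[c['cx'],c['cy']]
E
python3 - <<'E'
from h import *
for n in("top","scene"):
    z=np.load(n+"0.npz");p,d=z['p'],z['d'];W=cloud(n,d);np.save(n+"W.npy",W)
    if n=="top":
        print("table z",np.median(W[230:245,330:400,2]))
        for nm,(u0,u1,v0,v1),lo,hi in [("coup",(296,316,198,222),.03,.06),("elbow",(340,386,188,222),.012,.05),("stand",(396,432,205,242),.025,.045),("keyhead",(396,432,205,242),.06,.2),("lock",(395,460,150,210),.05,.075),
          ("yel",(210,290,170,265),.044,.07),("blue",(138,215,170,260),.044,.07)]:
            w=W[v0:v1,u0:u1].reshape(-1,3);w=w[(w[:,2]>lo)&(w[:,2]<hi)]
            r=cv2.minAreaRect((w[:,:2]*1000).astype(np.float32));print(nm,len(w),w.mean(0).round(4),w[:,2].max().round(4),np.median(w[:,2]).round(4),r)
            if nm in("yel","blue"):print(cv2.boxPoints(r))
cr=p=np.load("top0.npz")['p'][150:250,290:460,::-1]
cv2.imwrite("pics/crop.png",cv2.resize(cr,None,fx=4.7,fy=4.7,interpolation=cv2.INTER_CUBIC))
cr=np.load("scene0.npz")['p'][125:225,230:370,::-1]
cv2.imwrite("pics/crop2.png",cv2.resize(cr,None,fx=5.5,fy=5.5,interpolation=cv2.INTER_CUBIC))
E
```

```text
table z 0.0005832222412093366
coup 116 [0.5196 0.0552 0.0427] 0.0477 0.0429 ((520.194091796875, 54.6907844543457), (28.81369400024414, 28.599563598632812), 89.03581237792969)
elbow 466 [ 0.528  -0.0939  0.0292] 0.037 0.0298 ((536.4793090820312, -96.23831939697266), (67.86741638183594, 68.54507446289062), 32.576053619384766)
stand 301 [ 0.4731 -0.2236  0.0354] 0.0435 0.0355 ((472.6402587890625, -226.42852783203125), (51.22454071044922, 49.62872314453125), 70.27590942382812)
keyhead 68 [ 0.4731 -0.225   0.0774] 0.0847 0.0798 ((472.9808349609375, -226.0087127685547), (9.969377517700195, 29.27825164794922), 70.89754486083984)
lock 1533 [ 0.5902 -0.2603  0.0605] 0.0681 0.0605 ((590.5756225585938, -261.5994873046875), (99.67389678955078, 101.62010192871094), 17.223796844482422)
yel 477 [0.4974 0.2102 0.0502] 0.0569 0.0504 ((497.7148742675781, 206.24459838867188), (190.01593017578125, 150.833984375), 5.325956344604492)
[[396.11676  272.5172  ]
 [410.11743  122.334404]
 [599.313    139.97198 ]
 [585.3123   290.1548  ]]
blue 675 [0.515  0.3914 0.0495] 0.0574 0.0497 ((508.6873779296875, 392.7653503417969), (151.3868408203125, 190.3253631591797), 85.09051513671875)
[[407.39584 325.49384]
 [597.02295 309.20544]
 [609.9789  460.03687]
 [420.3518  476.32526]]
```

View pics/crop.png

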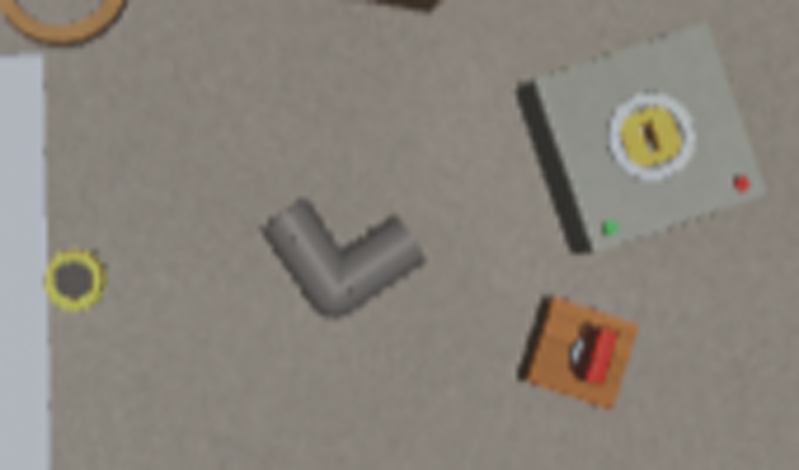

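View pics/crop2.png

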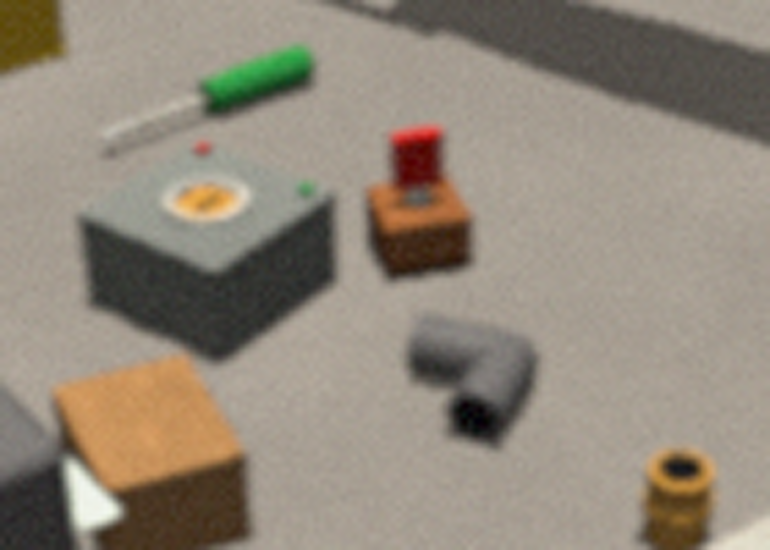

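```bash
cat >> h.py <<'E'
def go(x,y,z,yaw):
    """delta from the present pose, tool axes (cm), then twist (rad), for a downward tool"""
    s=sense();p=np.array(s['eef_pos']);w=s['eef_rot'][2];a=np.radians(w)
    d=np.array([x,y,z])-p;dy=(yaw-w+90)%180-90
    print("at",p.round(4),np.round(s['eef_rot'],2),"F",np.round(s['ft_force'],1),"q6",round(s['joint_positions'][5],1),"w",round(s['gripper_width'],3),"t",round(s['time'],2))
    for k,b in(("old",a),("new",a+np.radians(dy))):
        print(" axes",k,"cm",(100*np.array([d[0]*np.cos(b)+d[1]*np.sin(b),d[0]*np.sin(b)-d[1]*np.cos(b),-d[2]])).round(2),"twist",round(-np.radians(dy),3))
E
python3 - <<'E'
from h import *
from scipy.optimize import minimize
W=np.load("topW.npy");S=np.load("sceneW.npy")
w=W[188:222,340:386].reshape(-1,3);w=w[w[:,2]>.014]
pr=proj("scene",[.53,-.095,.02]).astype(int);u,v=pr
s=S[v-40:v+40,u-40:u+40].reshape(-1,3);s=s[(s[:,2]>.014)&(s[:,2]<.04)&(abs(s[:,0]-.53)<.07)&(abs(s[:,1]+.095)<.07)]
def seg(q,L):
    t=np.clip(q[:,0],0,L);return np.hypot(q[:,0]-t,q[:,1])
def cost(v,w):
    c,a=v[:2],v[2];R=np.array([[np.cos(a),-np.sin(a)],[np.sin(a),np.cos(a)]])
    q=(w[:,:2]-c)@R
    def f(a_,b_): # dist to surface
        r=np.hypot(b_,w[:,2]-.016);return np.hypot(np.maximum(0,np.maximum(-a_,a_-.052)),r-.016)
    d=np.minimum(f(q[:,0],q[:,1]),f(q[:,1],q[:,0]))
    return np.mean(np.minimum(d,.006)**2)*1e6
for nm,pts in(("top",w),("scene",s),("both",np.r_[w,s])):
    if len(pts)<30:print(nm,len(pts));continue
    b=min((minimize(cost,[.515,-.095,np.radians(a)],args=(pts,),method="Nelder-Mead",options=dict(xatol=1e-5,fatol=1e-6,maxiter=2000)) for a in range(-90,30,20)),key=lambda r:r.fun)
    c,a=b.x[:2],b.x[2];print(nm,len(pts),b.fun,"corner",c,"deg",np.degrees(a),"grasp35",c+.035*np.array([np.cos(a),np.sin(a)]))
# scene check of lock, key head, coupling
def box(nm,X,r,lo,hi):
    u,v=proj("scene",X).astype(int);s=S[v-45:v+45,u-45:u+45].reshape(-1,3)
    s=s[(s[:,2]>lo)&(s[:,2]<hi)&(np.hypot(*(s[:,:2]-X[:2]).T)<r)]
    print(nm,len(s),s.mean(0),cv2.minAreaRect((s[:,:2]*1000).astype(np.float32)))
box("lock",[.59,-.261,.06],.08,.056,.066);box("key",[.473,-.226,.065],.03,.05,.078);box("stand",[.473,-.226,.035],.04,.033,.038)
# image-based centres in top: brass disc, ring, red head (full colour, at known height)
p=np.load("top0.npz")['p'].astype(int);c=calibration("top")
def atz(uv,z):
    r=c['R'].T@np.array([(uv[0]-c['cx'])/c['fx'],(uv[1]-c['cy'])/c['fy'],1]);o=-c['R'].T@c['t'];return o+r*(z-o[2])/r[2]
sub=p[165:195,412:445];m=(sub[...,0]-sub[...,2]>50);v,u=np.nonzero(m);print("brass",m.sum(),atz((u.mean()+412,v.mean()+165),.06))
hull=cv2.minEnclosingCircle(np.c_[u,v].astype(np.float32));print("circ",atz((hull[0][0]+412,hull[0][1]+165),.06))
sub=p[205:242,396:432];m=(sub[...,0]>2.5*sub[...,1])&(sub[...,0]>120);v,u=np.nonzero(m);print("red",m.sum(),atz((u.mean()+396,v.mean()+205),.081),cv2.minAreaRect(np.c_[u,v].astype(np.float32)))
print(proj("top",[.4727,-.226,.081]),proj("top",[.5906,-.2616,.06]))
cr=c['R'].T@-c['t'];print("cam",cr)
a=b.x[2];g=b.x[:2]+.035*np.array([np.cos(a),np.sin(a)]);go(g[0],g[1],.14,np.degrees(a))
E
```

```text
top 469 3.7514340017262136 corner [ 0.51038932 -0.09099445] deg -56.672945187041606 grasp35 [ 0.52961893 -0.12023863]
scene 306 5.701957769195609 corner [ 0.51110291 -0.09446939] deg -56.982588615773125 grasp35 [ 0.5301742  -0.12381707]
both 775 5.03919488753006 corner [ 0.51050004 -0.09251005] deg -56.7453850875851 grasp35 [ 0.52969266 -0.12177852]
lock 621 [ 0.59349637 -0.26083854  0.06013059] ((592.0655517578125, -264.15411376953125), (104.87805938720703, 102.86028289794922), 17.63794708251953)
key 69 [ 0.47570809 -0.2260029   0.06390105] ((475.76806640625, -226.13941955566406), (9.665605545043945, 27.176177978515625), 73.14915466308594)
stand 105 [ 0.47648288 -0.22446908  0.03502513] ((473.74676513671875, -228.45559692382812), (56.182369232177734, 50.09992980957031), 69.23152160644531)
brass 113 [ 0.5902382 -0.2617924  0.06     ]
circ [ 0.58999219 -0.26197615  0.06      ]
red 36 [ 0.47160743 -0.22608836  0.081     ] ((21.382354736328125, 20.47058868408203), (3.395498752593994, 9.943960189819336), 14.03624439239502)
[417.42289753 225.06184782] [427.96458563 178.40954482]
cam [ 5.08708612e-01 -7.24489848e-04  1.07321014e+00]
at [ 0.2718 -0.5898  0.2136] [-1.799e+02 -1.000e-02  2.474e+01] F [-0.1 -0.6  0.4] q6 -4.7 w 1.001 t 0.1
 axes old cm [ 43.01 -31.72   7.36] twist 1.422
 axes new cm [-25.   -47.23   7.36] twist 1.422
```

Emit:
{"name": "arm_command", "arguments": {
  "moves": [
    {"claw": 0, "translation": [2.69, -1.98, 0.46], "twist": 0},
    {"claw": 0, "translation": [2.69, -1.98, 0.46], "twist": 0},
    {"claw": 0, "translation": [2.69, -1.98, 0.46], "twist": 0},
    {"claw": 0, "translation": [2.69, -1.98, 0.46], "twist": 0},
    {"claw": 0, "translation": [2.69, -1.98, 0.46], "twist": 0},
    {"claw": 0, "translation": [2.69, -1.98, 0.46], "twist": 0},
    {"claw": 0, "translation": [2.69, -1.98, 0.46], "twist": 0},
    {"claw": 0, "translation": [2.69, -1.98, 0.46], "twist": 0}
  ]
}}

```text
time: 0.77
eef_pos: [0.4014, -0.3547, 0.1772]
eef_rot: [-180.0, 0.0, 24.7]
ft_force: [0.9, -0.4, 0.5]
gripper_width: 1.002
grip_force: 0.0
```

Emit:
{"name": "arm_command", "arguments": {
  "moves": [
    {"claw": 0, "translation": [2.69, -1.98, 0.46], "twist": 0},
    {"claw": 0, "translation": [2.69, -1.98, 0.46], "twist": 0},
    {"claw": 0, "translation": [2.69, -1.98, 0.46], "twist": 0},
    {"claw": 0, "translation": [2.69, -1.98, 0.46], "twist": 0},
    {"claw": 0, "translation": [2.69, -1.98, 0.46], "twist": 0},
    {"claw": 0, "translation": [2.69, -1.98, 0.46], "twist": 0},
    {"claw": 0, "translation": [2.69, -1.98, 0.46], "twist": 0},
    {"claw": 0, "translation": [2.69, -1.98, 0.46], "twist": 0}
  ]
}}

```text
time: 1.43
eef_pos: [0.5305, -0.1208, 0.1404]
eef_rot: [-180.0, 0.0, 24.7]
ft_force: [-0.5, -1.3, 0.0]
gripper_width: 0.996
grip_force: 0.0
```

Emit:
{"name": "arm_command", "arguments": {
  "moves": [
    {"claw": 0, "translation": [0, 0, 0], "twist": -0.123},
    {"claw": 0, "translation": [0, 0, 0], "twist": -0.123},
    {"claw": 0, "translation": [0, 0, 0], "twist": -0.123},
    {"claw": 0, "translation": [0, 0, 0], "twist": -0.123},
    {"claw": 0, "translation": [0, 0, 0], "twist": -0.123},
    {"claw": 0, "translation": [0, 0, 0], "twist": -0.123},
    {"claw": 0, "translation": [0, 0, 0], "twist": -0.123}
  ]
}}

```text
time: 2.02
eef_pos: [0.5299, -0.1223, 0.1405]
eef_rot: [-179.9, -0.0, 74.4]
ft_force: [-0.5, -0.0, 0.3]
gripper_width: 0.999
grip_force: 0.0
```

Emit:
{"name": "arm_command", "arguments": {
  "moves": [
    {"claw": 0, "translation": [0, 0, 0], "twist": -0.123},
    {"claw": 0, "translation": [0, 0, 0], "twist": -0.123},
    {"claw": 0, "translation": [0, 0, 0], "twist": -0.123},
    {"claw": 0, "translation": [0, 0, 0], "twist": -0.123},
    {"claw": 0, "translation": [0, 0, 0], "twist": -0.123},
    {"claw": 0, "translation": [0, 0, 0], "twist": -0.123},
    {"claw": 0, "translation": [0, 0, 0], "twist": -0.123},
    {"claw": 0, "translation": [0, 0, 0], "twist": 0}
  ]
}}

```text
time: 2.68
eef_pos: [0.5299, -0.1224, 0.1405]
eef_rot: [-180.0, -0.0, 123.5]
ft_force: [-1.0, 0.1, -0.9]
gripper_width: 0.996
grip_force: 0.0
```

```bash
python3 -c "
from h import *
go(.5297,-.121,.005,123.3)"
```

```text
at [ 0.5299 -0.1224  0.1405] [-1.7996e+02 -4.0000e-02  1.2352e+02] F [-1.   0.1 -0.9] q6 -52.2 w 0.996 t 2.68
 axes old cm [ 0.13  0.06 13.55] twist 0.004
 axes new cm [ 0.13  0.06 13.55] twist 0.004
```

Emit:
{"name": "arm_command", "arguments": {
  "moves": [
    {"claw": 0, "translation": [0.1, 0.06, 3], "twist": 0},
    {"claw": 0, "translation": [0, 0, 3], "twist": 0},
    {"claw": 0, "translation": [0, 0, 3], "twist": 0},
    {"claw": 0, "translation": [0, 0, 2.5], "twist": 0},
    {"claw": 0, "translation": [0, 0, 1.3], "twist": 0},
    {"claw": 0, "translation": [0, 0, 0.7], "twist": 0}
  ]
}}

```text
time: 3.18
eef_pos: [0.5284, -0.1207, 0.0035]
eef_rot: [-179.8, -0.2, 123.3]
ft_force: [0.3, 0.0, 0.2]
gripper_width: 1.003
grip_force: 0.0
```

Emit:
{"name": "arm_command", "arguments": {
  "moves": [
    {"claw": 1, "translation": [0, 0, 0], "twist": 0},
    {"claw": 1, "translation": [0, 0, 0], "twist": 0},
    {"claw": 1, "translation": [0, 0, 0], "twist": 0},
    {"claw": 1, "translation": [0, 0, 0], "twist": 0},
    {"claw": 1, "translation": [0, 0, 0], "twist": 0},
    {"claw": 1, "translation": [0, 0, 0], "twist": 0},
    {"claw": 1, "translation": [0, 0, 0], "twist": 0},
    {"claw": 1, "translation": [0, 0, 0], "twist": 0}
  ]
}}

```text
time: 3.85
eef_pos: [0.5304, -0.1214, 0.0064]
eef_rot: [180.0, 0.0, 123.4]
ft_force: [0.7, -0.1, 0.7]
gripper_width: 0.498
grip_force: 0.0
```

Emit:
{"name": "arm_command", "arguments": {
  "moves": [
    {"claw": 1, "translation": [0, 0, 0], "twist": 0},
    {"claw": 1, "translation": [0, 0, 0], "twist": 0},
    {"claw": 1, "translation": [0, 0, 0], "twist": 0},
    {"claw": 1, "translation": [0, 0, 0], "twist": 0},
    {"claw": 1, "translation": [0, 0, 0], "twist": 0},
    {"claw": 1, "translation": [0, 0, 0], "twist": 0}
  ]
}}

```text
time: 4.35
eef_pos: [0.5302, -0.1213, 0.006]
eef_rot: [-180.0, -0.0, 123.4]
ft_force: [0.2, 0.6, 0.9]
gripper_width: 0.329
grip_force: 30.0
```

Emit:
{"name": "arm_command", "arguments": {
  "moves": [
    {"claw": 1, "translation": [0, 0, -1], "twist": 0},
    {"claw": 1, "translation": [0, 0, -3], "twist": 0},
    {"claw": 1, "translation": [0, 0, -3], "twist": 0},
    {"claw": 1, "translation": [0, 0, -3], "twist": 0},
    {"claw": 1, "translation": [0, 0, -2], "twist": 0},
    {"claw": 1, "translation": [0, 0, 0], "twist": 0}
  ]
}}

```text
time: 4.85
eef_pos: [0.5338, -0.1224, 0.1327]
eef_rot: [179.6, 0.5, 123.4]
ft_force: [0.5, 0.6, -0.2]
gripper_width: 0.327
grip_force: 30.0
```

```bash
python3 -c "
from h import *
go(.4715,.1857,.12,185.3)"
```

```text
at [ 0.5338 -0.1224  0.1327] [179.61   0.49 123.41] F [ 0.5  0.6 -0.2] q6 -51.9 w 0.327 t 4.85
 axes old cm [29.15 11.76  1.27] twist -1.08
 axes new cm [ 3.36 31.26  1.27] twist -1.08
```

Emit:
{"name": "arm_command", "arguments": {
  "moves": [
    {"claw": 1, "translation": [2.89, 1.2, 0], "twist": 0},
    {"claw": 1, "translation": [2.89, 1.2, 0], "twist": 0},
    {"claw": 1, "translation": [2.89, 1.2, 0], "twist": 0},
    {"claw": 1, "translation": [2.89, 1.2, 0], "twist": 0},
    {"claw": 1, "translation": [2.89, 1.2, 0], "twist": 0},
    {"claw": 1, "translation": [2.89, 1.2, 0], "twist": 0},
    {"claw": 1, "translation": [2.89, 1.2, 0], "twist": 0},
    {"claw": 1, "translation": [2.89, 1.2, 0], "twist": 0},
    {"claw": 1, "translation": [2.89, 1.2, 0], "twist": 0},
    {"claw": 1, "translation": [2.89, 1.2, 0], "twist": 0}
  ]
}}

```text
time: 5.68
eef_pos: [0.4701, 0.1873, 0.1251]
eef_rot: [-179.9, -0.0, 123.4]
ft_force: [0.7, -0.3, -1.0]
gripper_width: 0.33
grip_force: 30.0
```

Emit:
{"name": "arm_command", "arguments": {
  "moves": [
    {"claw": 1, "translation": [0, 0, 0], "twist": -0.12},
    {"claw": 1, "translation": [0, 0, 0], "twist": -0.12},
    {"claw": 1, "translation": [0, 0, 0], "twist": -0.12},
    {"claw": 1, "translation": [0, 0, 0], "twist": -0.12},
    {"claw": 1, "translation": [0, 0, 0], "twist": -0.12},
    {"claw": 1, "translation": [0, 0, 0], "twist": -0.12},
    {"claw": 1, "translation": [0, 0, 0], "twist": -0.12},
    {"claw": 1, "translation": [0, 0, 0], "twist": -0.12},
    {"claw": 1, "translation": [0, 0, 0], "twist": -0.12},
    {"claw": 1, "translation": [0, 0, 0], "twist": 0}
  ]
}}

```text
time: 6.52
eef_pos: [0.4706, 0.1858, 0.125]
eef_rot: [-180.0, -0.1, -174.6]
ft_force: [-0.1, -0.0, -0.1]
gripper_width: 0.333
grip_force: 30.0
```

```bash
python3 -c "
from h import *
go(.4715,.1857,.013,185.3)
p,d=get_image('top');cv2.imwrite('pics/a.png',cv2.resize(p[150:275,130:330,::-1],None,fx=4,fy=4))"
```

```text
at [0.4706 0.1858 0.125 ] [-1.7998e+02 -1.0000e-01 -1.7461e+02] F [-0.1 -0.  -0.1] q6 -79.9 w 0.333 t 6.52
 axes old cm [-0.09 -0.02 11.2 ] twist 0.002
 axes new cm [-0.09 -0.02 11.2 ] twist 0.002
```

View pics/a.png

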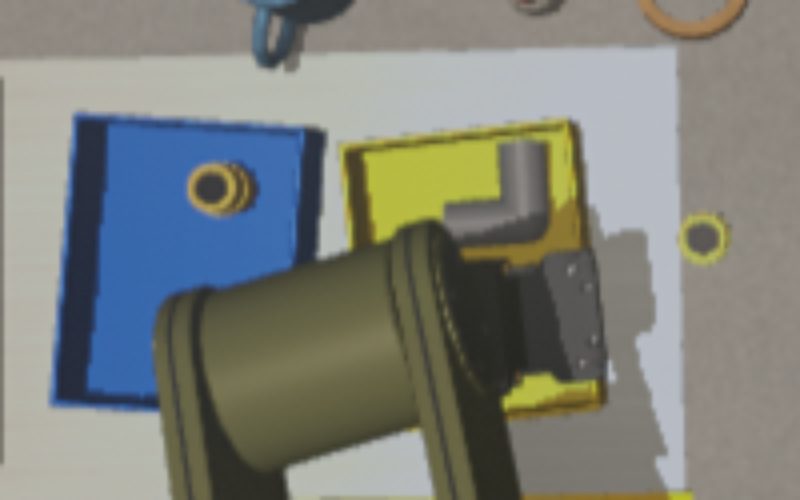

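The sample elbow, at crop (500,190), stays clear of the drop zone, so I'll lower the elbow and release it.

Emit:
{"name": "arm_command", "arguments": {
  "moves": [
    {"claw": 1, "translation": [-0.1, 0, 3], "twist": 0},
    {"claw": 1, "translation": [0, 0, 3], "twist": 0},
    {"claw": 1, "translation": [0, 0, 2.5], "twist": 0},
    {"claw": 1, "translation": [0, 0, 1.3], "twist": 0},
    {"claw": 1, "translation": [0, 0, 0.9], "twist": 0},
    {"claw": 1, "translation": [0, 0, 0.4], "twist": 0},
    {"claw": 1, "translation": [0, 0, 0], "twist": 0},
    {"claw": 1, "translation": [0, 0, 0], "twist": 0}
  ]
}}

```text
time: 7.23
eef_pos: [0.473, 0.1863, 0.0159]
eef_rot: [180.0, 0.1, -174.8]
ft_force: [0.4, 0.3, -1.0]
gripper_width: 0.333
grip_force: 30.0
```

Emit:
{"name": "arm_command", "arguments": {
  "moves": [
    {"claw": 0.35, "translation": [0, 0, 0], "twist": 0},
    {"claw": 0.35, "translation": [0, 0, 0], "twist": 0},
    {"claw": 0.35, "translation": [0, 0, 0], "twist": 0},
    {"claw": 0.35, "translation": [0, 0, 0], "twist": 0},
    {"claw": 0.35, "translation": [0, 0, 0], "twist": 0}
  ]
}}

```text
time: 7.65
eef_pos: [0.4727, 0.1862, 0.0155]
eef_rot: [180.0, 0.1, -174.7]
ft_force: [0.1, -0.4, -0.5]
gripper_width: 0.618
grip_force: 0.0
```

Emit:
{"name": "arm_command", "arguments": {
  "moves": [
    {"claw": 0.35, "translation": [0, 0, -1], "twist": 0},
    {"claw": 0.35, "translation": [0, 0, -2.5], "twist": 0},
    {"claw": 0, "translation": [0, 0, -3], "twist": 0},
    {"claw": 0, "translation": [0, 0, -3], "twist": 0},
    {"claw": 0, "translation": [0, 0, -2], "twist": 0},
    {"claw": 0, "translation": [0, 0, 0], "twist": 0}
  ]
}}

```text
time: 8.15
eef_pos: [0.4759, 0.1871, 0.1368]
eef_rot: [179.9, 0.6, -174.7]
ft_force: [-0.2, 0.5, 0.9]
gripper_width: 0.874
grip_force: 0.0
```

```bash
python3 -c "
from h import *
go(.5200,.0549,.12,90)"
```

```text
at [0.4759 0.1871 0.1368] [ 179.89    0.61 -174.72] F [-0.2  0.5  0.9] q6 -79.8 w 0.874 t 8.15
 axes old cm [ -3.18 -13.57   1.68] twist -1.479
 axes new cm [13.22 -4.41  1.68] twist -1.479
```

Emit:
{"name": "arm_command", "arguments": {
  "moves": [
    {"claw": 0, "translation": [-0.71, -2.7, 0], "twist": 0.11},
    {"claw": 0, "translation": [0, 0, 0], "twist": -0.11},
    {"claw": 0, "translation": [-0.71, -2.7, 0], "twist": 0},
    {"claw": 0, "translation": [-0.71, -2.7, 0], "twist": 0},
    {"claw": 0, "translation": [-0.71, -2.7, 0], "twist": 0},
    {"claw": 0, "translation": [-0.71, -2.7, 0], "twist": 0}
  ]
}}

```text
time: 8.65
eef_pos: [0.5199, 0.0538, 0.1297]
eef_rot: [180.0, -0.0, -174.7]
ft_force: [1.1, -0.6, -0.3]
gripper_width: 0.998
grip_force: 0.0
```

Emit:
{"name": "arm_command", "arguments": {
  "moves": [
    {"claw": 0, "translation": [0, 0, 0], "twist": 0.119},
    {"claw": 0, "translation": [0, 0, 0], "twist": 0.119},
    {"claw": 0, "translation": [0, 0, 0], "twist": 0.119},
    {"claw": 0, "translation": [0, 0, 0], "twist": 0.119},
    {"claw": 0, "translation": [0, 0, 0], "twist": 0.119},
    {"claw": 0, "translation": [0, 0, 0], "twist": 0.119},
    {"claw": 0, "translation": [0, 0, 0], "twist": 0.119}
  ]
}}

```text
time: 9.23
eef_pos: [0.5196, 0.0549, 0.1296]
eef_rot: [-180.0, -0.0, 137.2]
ft_force: [0.1, 0.5, 0.3]
gripper_width: 1.002
grip_force: 0.0
```

Emit:
{"name": "arm_command", "arguments": {
  "moves": [
    {"claw": 0, "translation": [0, 0, 0], "twist": 0.119},
    {"claw": 0, "translation": [0, 0, 0], "twist": 0.119},
    {"claw": 0, "translation": [0, 0, 0], "twist": 0.119},
    {"claw": 0, "translation": [0, 0, 0], "twist": 0.119},
    {"claw": 0, "translation": [0, 0, 0], "twist": 0.119},
    {"claw": 0, "translation": [0, 0, 0], "twist": 0.119},
    {"claw": 0, "translation": [0, 0, 0], "twist": 0.119},
    {"claw": 0, "translation": [0, 0, 0], "twist": 0},
    {"claw": 0, "translation": [0, 0, 0], "twist": 0}
  ]
}}

```text
time: 9.98
eef_pos: [0.5197, 0.0549, 0.1297]
eef_rot: [-180.0, 0.0, 90.0]
ft_force: [-0.8, -0.2, -1.4]
gripper_width: 1.0
grip_force: 0.0
```

```bash
python3 -c "
from h import *
go(.5200,.0549,.008,90)
p,d=get_image('scene');cv2.imwrite('pics/b.png',p[60:360,200:560,::-1].repeat(2,0).repeat(2,1))"
```

```text
at [0.5197 0.0549 0.1297] [-179.95    0.     90.  ] F [-0.8 -0.2 -1.4] q6 0.1 w 1.0 t 9.98
 axes old cm [-0.    0.03 12.17] twist 0.0
 axes new cm [-0.    0.03 12.17] twist 0.0
```

View pics/b.png

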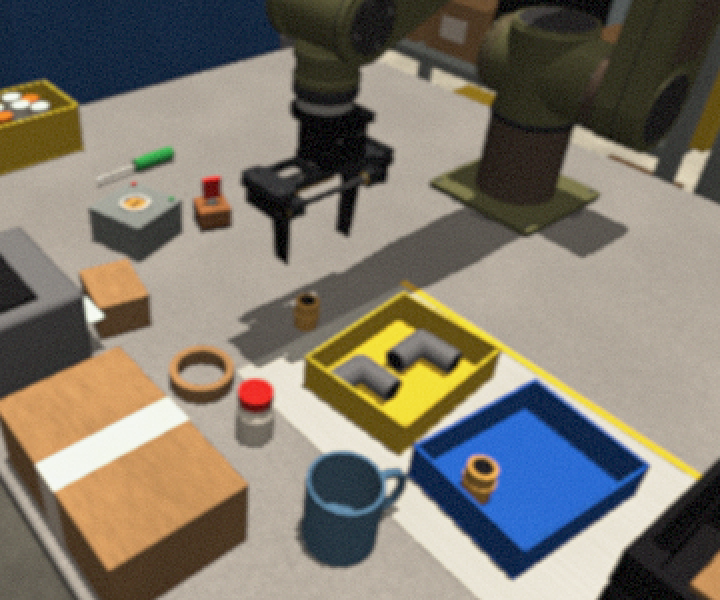

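The loose elbow now lies in the free half of the yellow bin, at crop (425,352). The coupling at (305,310) is still standing under the gripper.

Emit:
{"name": "arm_command", "arguments": {
  "moves": [
    {"claw": 0, "translation": [0, 0, 3], "twist": 0},
    {"claw": 0, "translation": [0, 0, 3], "twist": 0},
    {"claw": 0, "translation": [0, 0, 3], "twist": 0},
    {"claw": 0, "translation": [0, 0, 2], "twist": 0},
    {"claw": 0.3, "translation": [0, 0, 1.2], "twist": 0},
    {"claw": 1, "translation": [0, 0, 0], "twist": 0},
    {"claw": 1, "translation": [0, 0, 0], "twist": 0}
  ]
}}

```text
time: 10.62
eef_pos: [0.5201, 0.0549, 0.0081]
eef_rot: [-180.0, -0.0, 89.9]
ft_force: [-0.6, 0.6, 0.3]
gripper_width: 0.847
grip_force: 0.0
```

Emit:
{"name": "arm_command", "arguments": {
  "moves": [
    {"claw": 1, "translation": [0, 0, 0], "twist": 0},
    {"claw": 1, "translation": [0, 0, 0], "twist": 0},
    {"claw": 1, "translation": [0, 0, 0], "twist": 0},
    {"claw": 1, "translation": [0, 0, 0], "twist": 0},
    {"claw": 1, "translation": [0, 0, 0], "twist": 0},
    {"claw": 1, "translation": [0, 0, 0], "twist": 0},
    {"claw": 1, "translation": [0, 0, 0], "twist": 0},
    {"claw": 1, "translation": [0, 0, 0], "twist": 0},
    {"claw": 1, "translation": [0, 0, 0], "twist": 0},
    {"claw": 1, "translation": [0, 0, 0], "twist": 0}
  ]
}}

```text
time: 11.45
eef_pos: [0.5201, 0.0549, 0.0082]
eef_rot: [-180.0, 0.0, 89.8]
ft_force: [-0.5, 0.9, 1.8]
gripper_width: 0.328
grip_force: 30.0
```

Emit:
{"name": "arm_command", "arguments": {
  "moves": [
    {"claw": 1, "translation": [0, 0, 0], "twist": 0},
    {"claw": 1, "translation": [0, 0, 0], "twist": 0},
    {"claw": 1, "translation": [0, 0, -1], "twist": 0},
    {"claw": 1, "translation": [0, 0, -3], "twist": 0},
    {"claw": 1, "translation": [0, 0, -3], "twist": 0},
    {"claw": 1, "translation": [0, 0, -3], "twist": 0},
    {"claw": 1, "translation": [0, 0, -2], "twist": 0},
    {"claw": 1, "translation": [0, 0, 0], "twist": 0},
    {"claw": 1, "translation": [0, 0, 0], "twist": 0}
  ]
}}

```text
time: 12.2
eef_pos: [0.5211, 0.055, 0.1296]
eef_rot: [179.8, -0.0, 89.8]
ft_force: [-0.5, 0.4, -1.2]
gripper_width: 0.33
grip_force: 30.0
```

```bash
python3 -c "
from h import *
go(.464,.3966,.12,90)"
```

```text
at [0.5211 0.055  0.1296] [179.8   -0.    89.83] F [-0.5  0.4 -1.2] q6 0.3 w 0.33 t 12.2
 axes old cm [34.15 -5.81  0.96] twist -0.003
 axes new cm [34.16 -5.71  0.96] twist -0.003
```

Emit:
{"name": "arm_command", "arguments": {
  "moves": [
    {"claw": 1, "translation": [2.85, -0.475, 0], "twist": 0},
    {"claw": 1, "translation": [2.85, -0.475, 0], "twist": 0},
    {"claw": 1, "translation": [2.85, -0.475, 0], "twist": 0},
    {"claw": 1, "translation": [2.85, -0.475, 0], "twist": 0},
    {"claw": 1, "translation": [2.85, -0.475, 0], "twist": 0},
    {"claw": 1, "translation": [2.85, -0.475, 0], "twist": 0},
    {"claw": 1, "translation": [2.85, -0.475, 0], "twist": 0},
    {"claw": 1, "translation": [2.85, -0.475, 0], "twist": 0}
  ]
}}

```text
time: 12.87
eef_pos: [0.4809, 0.2837, 0.1253]
eef_rot: [-179.8, 0.1, 89.8]
ft_force: [0.7, -0.8, 0.2]
gripper_width: 0.33
grip_force: 30.0
```

Emit:
{"name": "arm_command", "arguments": {
  "moves": [
    {"claw": 1, "translation": [2.85, -0.475, 0], "twist": 0},
    {"claw": 1, "translation": [2.85, -0.475, 0], "twist": 0},
    {"claw": 1, "translation": [2.85, -0.475, 0], "twist": 0},
    {"claw": 1, "translation": [2.85, -0.475, 0], "twist": 0},
    {"claw": 1, "translation": [0, 0, 0], "twist": 0},
    {"claw": 1, "translation": [0, 0, 0], "twist": 0},
    {"claw": 1, "translation": [0, 0, 0], "twist": 0}
  ]
}}

```text
time: 13.45
eef_pos: [0.4632, 0.396, 0.1259]
eef_rot: [-179.8, 0.1, 89.8]
ft_force: [-0.5, -0.7, -0.6]
gripper_width: 0.334
grip_force: 30.0
```

Emit:
{"name": "arm_command", "arguments": {
  "moves": [
    {"claw": 1, "translation": [0, 0, 3], "twist": 0},
    {"claw": 1, "translation": [0, 0, 3], "twist": 0},
    {"claw": 1, "translation": [0, 0, 2.5], "twist": 0},
    {"claw": 1, "translation": [0, 0, 1.5], "twist": 0},
    {"claw": 1, "translation": [0, 0, 0.9], "twist": 0},
    {"claw": 1, "translation": [0, 0, 0.5], "twist": 0},
    {"claw": 1, "translation": [0, 0, 0], "twist": 0},
    {"claw": 1, "translation": [0, 0, 0], "twist": 0}
  ]
}}

```text
time: 14.12
eef_pos: [0.465, 0.3971, 0.015]
eef_rot: [179.9, -0.1, 89.8]
ft_force: [-0.8, -0.0, -0.2]
gripper_width: 0.33
grip_force: 30.0
```

Emit:
{"name": "arm_command", "arguments": {
  "moves": [
    {"claw": 1, "translation": [0, 0, 0.2], "twist": 0},
    {"claw": 1, "translation": [0, 0, 0], "twist": 0},
    {"claw": 0.4, "translation": [0, 0, 0], "twist": 0},
    {"claw": 0.4, "translation": [0, 0, 0], "twist": 0},
    {"claw": 0.4, "translation": [0, 0, 0], "twist": 0},
    {"claw": 0.4, "translation": [0, 0, 0], "twist": 0},
    {"claw": 0.4, "translation": [0, 0, 0], "twist": 0}
  ]
}}

```text
time: 14.7
eef_pos: [0.4642, 0.3972, 0.0122]
eef_rot: [180.0, -0.0, 89.8]
ft_force: [-1.0, -0.2, 0.1]
gripper_width: 0.584
grip_force: 0.0
```

Emit:
{"name": "arm_command", "arguments": {
  "moves": [
    {"claw": 0.4, "translation": [0, 0, -1], "twist": 0},
    {"claw": 0.4, "translation": [0, 0, -3], "twist": 0},
    {"claw": 0.4, "translation": [0, 0, -3], "twist": 0},
    {"claw": 0.4, "translation": [0, 0, -3], "twist": 0},
    {"claw": 0.4, "translation": [0, 0, -3], "twist": 0},
    {"claw": 0.4, "translation": [0, 0, -2], "twist": 0},
    {"claw": 0.4, "translation": [0, 0, 0], "twist": 0},
    {"claw": 0.4, "translation": [0, 0, 0], "twist": 0}
  ]
}}

```text
time: 15.37
eef_pos: [0.465, 0.3977, 0.1645]
eef_rot: [179.8, -0.1, 89.8]
ft_force: [-1.1, 0.4, 0.0]
gripper_width: 0.597
grip_force: 0.0
```

```bash
python3 -c "
from h import *
go(.4728,-.2262,.16,-19.1)"
```

```text
at [0.465  0.3977 0.1645] [ 1.7981e+02 -1.4000e-01  8.9830e+01] F [-1.1  0.4  0. ] q6 35.7 w 0.597 t 15.37
 axes old cm [-62.39   0.96   0.45] twist -1.24
 axes new cm [-21.15 -58.71   0.45] twist -1.24
```

Emit:
{"name": "arm_command", "arguments": {
  "moves": [
    {"claw": 0.4, "translation": [-3.12, 0.05, 0], "twist": 0},
    {"claw": 0.4, "translation": [-3.12, 0.05, 0], "twist": 0},
    {"claw": 0.4, "translation": [-3.12, 0.05, 0], "twist": 0},
    {"claw": 0.4, "translation": [-3.12, 0.05, 0], "twist": 0},
    {"claw": 0.4, "translation": [-3.12, 0.05, 0], "twist": 0},
    {"claw": 0.4, "translation": [-3.12, 0.05, 0], "twist": 0},
    {"claw": 0.4, "translation": [-3.12, 0.05, 0], "twist": 0},
    {"claw": 0.4, "translation": [-3.12, 0.05, 0], "twist": 0},
    {"claw": 0.4, "translation": [-3.12, 0.05, 0], "twist": 0},
    {"claw": 0.4, "translation": [-3.12, 0.05, 0], "twist": 0}
  ]
}}

```text
time: 16.2
eef_pos: [0.4666, 0.0835, 0.1599]
eef_rot: [-179.8, 0.0, 89.8]
ft_force: [0.4, 0.4, -0.8]
gripper_width: 0.599
grip_force: 0.0
```

Emit:
{"name": "arm_command", "arguments": {
  "moves": [
    {"claw": 0.4, "translation": [-3.12, 0.05, 0], "twist": 0},
    {"claw": 0.4, "translation": [-3.12, 0.05, 0], "twist": 0},
    {"claw": 0.4, "translation": [-3.12, 0.05, 0], "twist": 0},
    {"claw": 0.4, "translation": [-3.12, 0.05, 0], "twist": 0},
    {"claw": 0.4, "translation": [-3.12, 0.05, 0], "twist": 0},
    {"claw": 0.4, "translation": [-3.12, 0.05, 0], "twist": 0},
    {"claw": 0.4, "translation": [-3.12, 0.05, 0], "twist": 0},
    {"claw": 0.4, "translation": [-3.12, 0.05, 0], "twist": 0},
    {"claw": 0.4, "translation": [-3.12, 0.05, 0], "twist": 0},
    {"claw": 0.4, "translation": [-3.12, 0.05, 0], "twist": 0}
  ]
}}

```text
time: 17.03
eef_pos: [0.4709, -0.2278, 0.1598]
eef_rot: [-179.8, -0.1, 89.8]
ft_force: [1.3, -0.1, 0.2]
gripper_width: 0.602
grip_force: 0.0
```

Emit:
{"name": "arm_command", "arguments": {
  "moves": [
    {"claw": 0.4, "translation": [0, 0, 0], "twist": -0.12},
    {"claw": 0.4, "translation": [0, 0, 0], "twist": -0.12},
    {"claw": 0.4, "translation": [0, 0, 0], "twist": -0.12},
    {"claw": 0.4, "translation": [0, 0, 0], "twist": -0.12},
    {"claw": 0.4, "translation": [0, 0, 0], "twist": -0.12},
    {"claw": 0.4, "translation": [0, 0, 0], "twist": -0.12},
    {"claw": 0.4, "translation": [0, 0, 0], "twist": -0.12},
    {"claw": 0.4, "translation": [0, 0, 0], "twist": -0.12},
    {"claw": 0.4, "translation": [0, 0, 0], "twist": -0.12},
    {"claw": 0.4, "translation": [0, 0, 0], "twist": -0.12}
  ]
}}

```text
time: 17.87
eef_pos: [0.471, -0.2262, 0.1597]
eef_rot: [180.0, -0.2, 158.9]
ft_force: [-0.2, 0.4, -0.3]
gripper_width: 0.599
grip_force: 0.0
```

Emit:
{"name": "arm_command", "arguments": {
  "moves": [
    {"claw": 0.4, "translation": [0, 0, 0], "twist": -0.04},
    {"claw": 0.4, "translation": [0, 0, 0], "twist": 0},
    {"claw": 0.4, "translation": [0, 0, 0], "twist": 0},
    {"claw": 0.4, "translation": [0, 0, 0], "twist": 0}
  ]
}}

```text
time: 18.2
eef_pos: [0.4717, -0.2266, 0.1609]
eef_rot: [180.0, -0.1, 160.8]
ft_force: [0.2, -0.5, 0.0]
gripper_width: 0.6
grip_force: 0.0
```

```bash
python3 -c "
from h import *
go(.4728,-.2262,.044,-19.1)
p,d=get_image('scene');cv2.imwrite('pics/c.png',p[60:360,200:560,::-1].repeat(2,0).repeat(2,1))"
```

```text
at [ 0.4717 -0.2266  0.1609] [ 1.7998e+02 -1.1000e-01  1.6081e+02] F [ 0.2 -0.5  0. ] q6 -102.4 w 0.6 t 18.2
 axes old cm [-0.09  0.07 11.69] twist -0.002
 axes new cm [-0.09  0.07 11.69] twist -0.002
```

View pics/c.png

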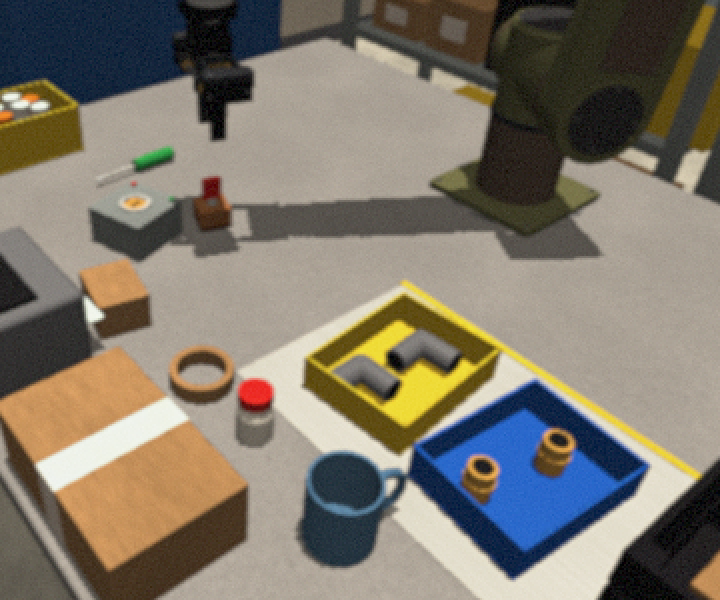

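Both fittings are in their bins: the coupling is upright at crop (555,452) and the elbow is at (425,352). The gripper is above the key at (212,190), so next I'll grasp it.

Emit:
{"name": "arm_command", "arguments": {
  "moves": [
    {"claw": 0.4, "translation": [-0.05, 0.03, 3], "twist": 0},
    {"claw": 0.4, "translation": [0, 0, 3], "twist": 0},
    {"claw": 0.4, "translation": [0, 0, 2.5], "twist": 0},
    {"claw": 0.4, "translation": [0, 0, 1.6], "twist": 0},
    {"claw": 0.4, "translation": [0, 0, 1], "twist": 0},
    {"claw": 0.4, "translation": [0, 0, 0.5], "twist": 0},
    {"claw": 0.4, "translation": [0, 0, 0], "twist": 0},
    {"claw": 0.8, "translation": [0, 0, 0], "twist": 0},
    {"claw": 0.8, "translation": [0, 0, 0], "twist": 0},
    {"claw": 0.8, "translation": [0, 0, 0], "twist": 0}
  ]
}}

```text
time: 19.08
eef_pos: [0.4738, -0.2274, 0.0476]
eef_rot: [-180.0, 0.1, 160.9]
ft_force: [0.3, 0.4, 1.0]
gripper_width: 0.449
grip_force: 0.0
```

Emit:
{"name": "arm_command", "arguments": {
  "moves": [
    {"claw": 1, "translation": [0, 0, 0], "twist": 0},
    {"claw": 1, "translation": [0, 0, 0], "twist": 0},
    {"claw": 1, "translation": [0, 0, 0], "twist": 0},
    {"claw": 1, "translation": [0, 0, 0], "twist": 0},
    {"claw": 1, "translation": [0, 0, 0], "twist": 0},
    {"claw": 1, "translation": [0, 0, 0], "twist": 0},
    {"claw": 1, "translation": [0, 0, 0], "twist": 0},
    {"claw": 1, "translation": [0, 0, 0], "twist": 0},
    {"claw": 1, "translation": [0, 0, 0], "twist": 0},
    {"claw": 1, "translation": [0, 0, 0], "twist": 0}
  ]
}}

```text
time: 19.92
eef_pos: [0.4726, -0.2277, 0.0461]
eef_rot: [-179.9, 0.0, 160.9]
ft_force: [-2.1, -5.3, -0.5]
gripper_width: 0.102
grip_force: 30.0
```

```bash
python3 -c "
from h import *
go(.4728,-.2262,.044,-19.1)"
```

```text
at [ 0.4726 -0.2277  0.0461] [-179.9     0.    160.89] F [-2.1 -5.3 -0.5] q6 -102.4 w 0.102 t 19.92
 axes old cm [0.03 0.15 0.21] twist -0.0
 axes new cm [0.03 0.15 0.21] twist -0.0
```

Emit:
{"name": "arm_command", "arguments": {
  "moves": [
    {"claw": 1, "translation": [0, -0.1, 0], "twist": 0},
    {"claw": 1, "translation": [0, 0, 0], "twist": 0},
    {"claw": 1, "translation": [0, 0, -0.5], "twist": 0},
    {"claw": 1, "translation": [0, 0, -1], "twist": 0},
    {"claw": 1, "translation": [0, 0, -1.5], "twist": 0},
    {"claw": 1, "translation": [0, 0, -2], "twist": 0},
    {"claw": 1, "translation": [0, 0, -2], "twist": 0},
    {"claw": 1, "translation": [0, 0, -1], "twist": 0},
    {"claw": 1, "translation": [0, 0, 0], "twist": 0},
    {"claw": 1, "translation": [0, 0, 0], "twist": 0}
  ]
}}

```text
time: 20.75
eef_pos: [0.473, -0.2276, 0.1268]
eef_rot: [180.0, 0.1, 160.9]
ft_force: [0.1, 0.2, -1.2]
gripper_width: 0.106
grip_force: 30.0
```

Emit:
{"name": "arm_command", "arguments": {
  "moves": [
    {"claw": 1, "translation": [0, 0, 0], "twist": -0.106},
    {"claw": 1, "translation": [0, 0, 0], "twist": -0.106},
    {"claw": 1, "translation": [0, 0, 0], "twist": -0.106},
    {"claw": 1, "translation": [0, 0, 0], "twist": -0.106},
    {"claw": 1, "translation": [0, 0, 0], "twist": -0.106},
    {"claw": 1, "translation": [0, 0, 0], "twist": -0.106},
    {"claw": 1, "translation": [0, 0, 0], "twist": 0},
    {"claw": 1, "translation": [0, 0, 0], "twist": 0},
    {"claw": 1, "translation": [0, 0, 0], "twist": 0}
  ]
}}

```text
time: 21.5
eef_pos: [0.472, -0.2273, 0.125]
eef_rot: [179.9, -0.1, -162.8]
ft_force: [-0.6, -0.5, -0.4]
gripper_width: 0.105
grip_force: 30.0
```

```bash
python3 -c "
from h import *
go(.5904,-.2631,.126,17.2)"
```

```text
at [ 0.472  -0.2273  0.125 ] [ 1.7991e+02 -6.0000e-02 -1.6281e+02] F [-0.6 -0.5 -0.4] q6 -138.8 w 0.105 t 21.5
 axes old cm [-10.25  -6.92  -0.1 ] twist -0.0
 axes new cm [-10.25  -6.92  -0.1 ] twist -0.0
```

Emit:
{"name": "arm_command", "arguments": {
  "moves": [
    {"claw": 1, "translation": [-1.0, -0.7, 0], "twist": 0},
    {"claw": 1, "translation": [-2.0, -1.35, 0], "twist": 0},
    {"claw": 1, "translation": [-2.5, -1.7, 0], "twist": 0},
    {"claw": 1, "translation": [-2.5, -1.7, 0], "twist": 0},
    {"claw": 1, "translation": [-1.5, -1.0, 0], "twist": 0},
    {"claw": 1, "translation": [-0.75, -0.47, 0], "twist": 0},
    {"claw": 1, "translation": [0, 0, 0.8], "twist": 0},
    {"claw": 1, "translation": [0, 0, 0.6], "twist": 0},
    {"claw": 1, "translation": [0, 0, 0], "twist": 0},
    {"claw": 1, "translation": [0, 0, 0], "twist": 0}
  ]
}}

```text
time: 22.33
eef_pos: [0.5892, -0.2626, 0.1106]
eef_rot: [179.9, -0.1, -162.7]
ft_force: [-0.2, 0.2, -0.9]
gripper_width: 0.104
grip_force: 30.0
```

```bash
python3 -c "
from h import *
go(.5904,-.2631,.112,17.2)
fs=[get_image('scene') for _ in range(4)];p=np.mean([f[0].astype(float) for f in fs],0).astype(np.uint8)
np.savez('s1.npz',p=p,d=np.median([f[1] for f in fs],0))
cv2.imwrite('pics/d.png',cv2.resize(p[110:180,215:315,::-1],None,fx=8,fy=8,interpolation=cv2.INTER_CUBIC))
s=sense();x=s['eef_pos'];print(x, proj('scene',x),proj('scene',x-[0,0,.036]),proj('scene',[.5904,-.2616,.06]),proj('scene',[.5904,-.2631,.06]))"
```

```text
at [ 0.5892 -0.2626  0.1106] [ 1.7988e+02 -1.2000e-01 -1.6272e+02] F [-0.2  0.2 -0.9] q6 -136.1 w 0.104 t 22.33
 axes old cm [-0.1  -0.09 -0.14] twist 0.001
 axes new cm [-0.1  -0.09 -0.14] twist 0.001
[ 0.59065395 -0.26332773  0.11252837] [265.74869199 146.42128007] [266.63794483 156.97081666] [267.40252345 161.896355  ] [267.14604589 161.68668402]
```

View pics/d.png

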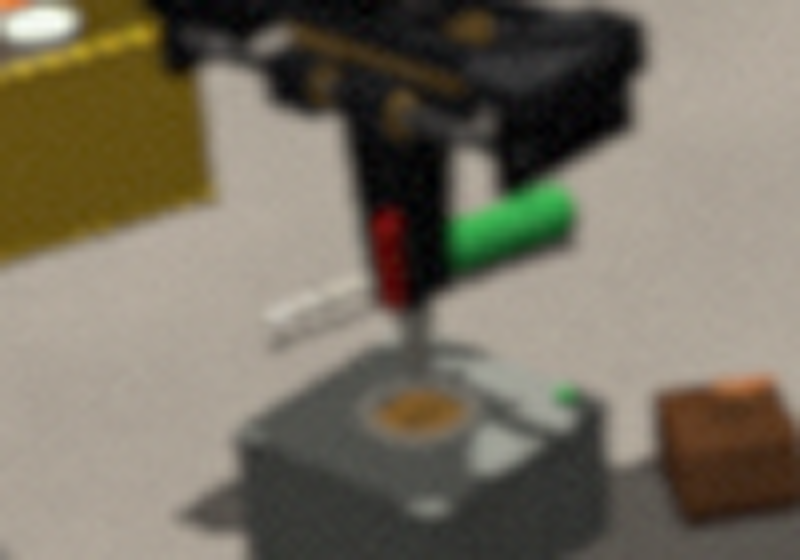

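The blade tip is at crop (417,368), over the brass cylinder at (420,410), and it agrees with the projection to under 1 px. I'll start down gently.

Emit:
{"name": "arm_command", "arguments": {
  "moves": [
    {"claw": 1, "translation": [0, 0, 0.7], "twist": 0},
    {"claw": 1, "translation": [0, 0, 0.5], "twist": 0},
    {"claw": 1, "translation": [0, 0, 0.3], "twist": 0},
    {"claw": 1, "translation": [0, 0, 0.2], "twist": 0},
    {"claw": 1, "translation": [0, 0, 0.2], "twist": 0},
    {"claw": 1, "translation": [0, 0, 0.1], "twist": 0},
    {"claw": 1, "translation": [0, 0, 0], "twist": 0},
    {"claw": 1, "translation": [0, 0, 0], "twist": 0}
  ]
}}

```text
time: 23.2
eef_pos: [0.591, -0.2633, 0.0921]
eef_rot: [-180.0, 0.0, -162.7]
ft_force: [-0.6, -0.4, -0.3]
gripper_width: 0.103
grip_force: 30.0
```

Emit:
{"name": "arm_command", "arguments": {
  "moves": [
    {"claw": 1, "translation": [0, 0, 0.2], "twist": 0},
    {"claw": 1, "translation": [0, 0, 0.2], "twist": 0},
    {"claw": 1, "translation": [0, 0, 0], "twist": 0},
    {"claw": 1, "translation": [0, 0, 0], "twist": 0}
  ]
}}

```text
time: 23.53
eef_pos: [0.5911, -0.2635, 0.0881]
eef_rot: [-180.0, 0.0, -162.7]
ft_force: [0.1, -1.2, -0.1]
gripper_width: 0.105
grip_force: 30.0
```

```bash
python3 -c "
from h import *
go(.5907,-.2635,.071,17.2);print(sense()['moment'])"
```

```text
at [ 0.5911 -0.2635  0.0881] [-1.7997e+02  1.0000e-02 -1.6268e+02] F [ 0.1 -1.2 -0.1] q6 -136.1 w 0.105 t 23.53
 axes old cm [0.03 0.01 1.71] twist 0.002
 axes new cm [0.03 0.01 1.71] twist 0.002
[-0.07814382 -0.17237517 -0.06125782]
```

The tip is about 8 mm into the slot with no axial force. I'll keep going through the pins in small steps.

Emit:
{"name": "arm_command", "arguments": {
  "moves": [
    {"claw": 1, "translation": [0, 0, 0.2], "twist": 0},
    {"claw": 1, "translation": [0, 0, 0.2], "twist": 0},
    {"claw": 1, "translation": [0, 0, 0], "twist": 0}
  ]
}}

```text
time: 23.78
eef_pos: [0.591, -0.2642, 0.084]
eef_rot: [-179.9, -0.0, -162.7]
ft_force: [-0.6, -3.7, 0.1]
gripper_width: 0.104
grip_force: 30.0
```

Emit:
{"name": "arm_command", "arguments": {
  "moves": [
    {"claw": 1, "translation": [0, 0, 0.2], "twist": 0},
    {"claw": 1, "translation": [0, 0, 0.1], "twist": 0},
    {"claw": 1, "translation": [0, 0, 0], "twist": 0}
  ]
}}

```text
time: 24.03
eef_pos: [0.591, -0.2643, 0.0812]
eef_rot: [-179.9, -0.0, -162.7]
ft_force: [-0.5, -5.9, 0.7]
gripper_width: 0.102
grip_force: 30.0
```

Emit:
{"name": "arm_command", "arguments": {
  "moves": [
    {"claw": 1, "translation": [0, 0, 0.2], "twist": 0},
    {"claw": 1, "translation": [0, 0, 0], "twist": 0},
    {"claw": 1, "translation": [0, 0, 0], "twist": 0}
  ]
}}

```text
time: 24.28
eef_pos: [0.5911, -0.2645, 0.0795]
eef_rot: [-179.9, -0.0, -162.7]
ft_force: [-1.2, -5.6, 1.7]
gripper_width: 0.104
grip_force: 30.0
```

Emit:
{"name": "arm_command", "arguments": {
  "moves": [
    {"claw": 1, "translation": [0, -0.12, 0], "twist": 0},
    {"claw": 1, "translation": [0, 0, 0.1], "twist": 0},
    {"claw": 1, "translation": [0, 0, 0.1], "twist": 0},
    {"claw": 1, "translation": [0, 0, 0], "twist": 0}
  ]
}}

```text
time: 24.62
eef_pos: [0.5913, -0.2646, 0.0788]
eef_rot: [180.0, -0.0, -162.7]
ft_force: [-5.3, -1.6, 10.1]
gripper_width: 0.106
grip_force: 30.0
```

Emit:
{"name": "arm_command", "arguments": {
  "moves": [
    {"claw": 1, "translation": [0, 0, 0.2], "twist": 0.03},
    {"claw": 1, "translation": [0, 0, 0], "twist": -0.06},
    {"claw": 1, "translation": [0, 0, 0.1], "twist": 0.03},
    {"claw": 1, "translation": [0, 0, 0], "twist": 0}
  ]
}}

```text
time: 24.95
eef_pos: [0.5914, -0.2646, 0.0767]
eef_rot: [180.0, -0.0, -162.7]
ft_force: [-6.5, -1.5, 12.6]
gripper_width: 0.107
grip_force: 30.0
```

```bash
python3 -c "
from h import *
go(.5907,-.2645,.071,17.2);print(sense()['moment'])"
```

```text
at [ 0.5914 -0.2646  0.0767] [ 1.7998e+02 -2.0000e-02 -1.6275e+02] F [-6.5 -1.5 12.6] q6 -136.1 w 0.107 t 24.95
 axes old cm [0.06 0.03 0.57] twist 0.001
 axes new cm [0.06 0.03 0.57] twist 0.001
[ 0.05819348  1.13528913 -0.07797148]
```

Emit:
{"name": "arm_command", "arguments": {
  "moves": [
    {"claw": 1, "translation": [0.15, 0, 0], "twist": 0},
    {"claw": 1, "translation": [0, 0, 0.1], "twist": 0.04},
    {"claw": 1, "translation": [0, 0, 0.1], "twist": -0.08},
    {"claw": 1, "translation": [0, 0, 0], "twist": 0.04},
    {"claw": 1, "translation": [0, 0, 0], "twist": 0}
  ]
}}

```text
time: 25.37
eef_pos: [0.5911, -0.2645, 0.0746]
eef_rot: [180.0, 0.2, -162.8]
ft_force: [-1.8, 0.0, 11.6]
gripper_width: 0.104
grip_force: 30.0
```

Emit:
{"name": "arm_command", "arguments": {
  "moves": [
    {"claw": 1, "translation": [0, 0, 0.2], "twist": 0.04},
    {"claw": 1, "translation": [0, 0, 0], "twist": -0.08},
    {"claw": 1, "translation": [0, 0, 0.1], "twist": 0.04},
    {"claw": 1, "translation": [0, 0, 0], "twist": 0}
  ]
}}

```text
time: 25.7
eef_pos: [0.5909, -0.2642, 0.0708]
eef_rot: [179.9, 0.1, -162.8]
ft_force: [-1.3, 1.0, 8.0]
gripper_width: 0.108
grip_force: 30.0
```

```bash
python3 -c "
from h import *
go(.5907,-.2645,.071,17.2);print(sense()['moment'])"
```

```text
at [ 0.5909 -0.2642  0.0708] [ 1.7994e+02  1.3000e-01 -1.6279e+02] F [-1.3  1.   8. ] q6 -136.2 w 0.108 t 25.7
 axes old cm [ 0.03 -0.03 -0.02] twist 0.0
 axes new cm [ 0.03 -0.03 -0.02] twist 0.0
[ 0.38858922  0.05930689 -0.10133893]
```

Emit:
{"name": "arm_command", "arguments": {
  "moves": [
    {"claw": 1, "translation": [0, 0, 0.2], "twist": 0},
    {"claw": 1, "translation": [0, 0, 0], "twist": 0},
    {"claw": 1, "translation": [0, 0, 0], "twist": 0}
  ]
}}

```text
time: 25.95
eef_pos: [0.591, -0.2642, 0.0707]
eef_rot: [179.9, 0.1, -162.7]
ft_force: [-4.6, 1.9, 16.2]
gripper_width: 0.102
grip_force: 30.0
```

Emit:
{"name": "arm_command", "arguments": {
  "moves": [
    {"claw": 1, "translation": [0, 0, 0.15], "twist": 0.03},
    {"claw": 1, "translation": [0, 0, 0], "twist": -0.06},
    {"claw": 1, "translation": [0, 0, 0], "twist": 0.03},
    {"claw": 1, "translation": [0, 0, 0], "twist": 0}
  ]
}}

```text
time: 26.28
eef_pos: [0.5912, -0.2643, 0.0706]
eef_rot: [179.9, 0.1, -162.8]
ft_force: [-7.8, 3.7, 21.7]
gripper_width: 0.103
grip_force: 30.0
```

```bash
python3 -c "
from h import *
go(.5907,-.2645,.071,17.2);print(sense()['moment'])"
```

```text
at [ 0.5912 -0.2643  0.0706] [ 1.7995e+02  1.2000e-01 -1.6275e+02] F [-7.8  3.7 21.7] q6 -136.2 w 0.103 t 26.28
 axes old cm [ 0.05 -0.01 -0.04] twist 0.001
 axes new cm [ 0.05 -0.01 -0.04] twist 0.001
[ 0.94075405  1.48723865 -0.06890267]
```

Axial force rises with no travel at TCP z = 0.0707, which is the expected home height, so the key is seated. I'll relax the push a little and turn.

Emit:
{"name": "arm_command", "arguments": {
  "moves": [
    {"claw": 1, "translation": [0.08, 0, -0.15], "twist": 0},
    {"claw": 1, "translation": [0, 0, 0], "twist": 0.08},
    {"claw": 1, "translation": [0, 0, 0], "twist": 0.08},
    {"claw": 1, "translation": [0, 0, 0], "twist": 0.08},
    {"claw": 1, "translation": [0, 0, 0], "twist": 0.08},
    {"claw": 1, "translation": [0, 0, 0], "twist": 0.08},
    {"claw": 1, "translation": [0, 0, 0], "twist": 0}
  ]
}}

```text
time: 26.87
eef_pos: [0.5909, -0.2645, 0.0707]
eef_rot: [179.9, 0.2, 174.2]
ft_force: [-3.0, 2.6, 15.0]
gripper_width: 0.102
grip_force: 30.0
```

```bash
python3 -c "
from h import *
go(.5907,-.2645,.071,17.2);print(sense()['moment'])"
```

```text
at [ 0.5909 -0.2645  0.0707] [179.92   0.19 174.24] F [-3.   2.6 15. ] q6 -113.2 w 0.102 t 26.87
 axes old cm [ 0.02  0.   -0.03] twist -0.401
 axes new cm [ 0.02  0.01 -0.03] twist -0.401
[ 0.60255554  0.52003384 -0.00923219]
```

Turning smoothly, with small side forces.

Emit:
{"name": "arm_command", "arguments": {
  "moves": [
    {"claw": 1, "translation": [0, 0, 0], "twist": 0.08},
    {"claw": 1, "translation": [0, 0, 0], "twist": 0.08},
    {"claw": 1, "translation": [0, 0, 0], "twist": 0.08},
    {"claw": 1, "translation": [0, 0, 0], "twist": 0.08},
    {"claw": 1, "translation": [0, 0, 0], "twist": 0.08},
    {"claw": 1, "translation": [0, 0, 0], "twist": 0.08},
    {"claw": 1, "translation": [0, 0, 0], "twist": 0.08},
    {"claw": 1, "translation": [0, 0, 0], "twist": 0}
  ]
}}

```text
time: 27.53
eef_pos: [0.5908, -0.2649, 0.0707]
eef_rot: [179.9, 0.1, 142.2]
ft_force: [-3.8, 0.4, 14.7]
gripper_width: 0.102
grip_force: 30.0
```

```bash
python3 -c "
from h import *
go(.5907,-.2645,.071,17.2);print(sense()['moment'])"
```

```text
at [ 0.5908 -0.2649  0.0707] [1.7988e+02 1.3000e-01 1.4217e+02] F [-3.8  0.4 14.7] q6 -81.2 w 0.102 t 27.53
 axes old cm [ 0.03  0.03 -0.03] twist -0.961
 axes new cm [-0.01  0.04 -0.03] twist -0.961
[0.28789678 0.65715694 0.09084789]
```

Emit:
{"name": "arm_command", "arguments": {
  "moves": [
    {"claw": 1, "translation": [0, 0, 0], "twist": 0.08},
    {"claw": 1, "translation": [0, 0, 0], "twist": 0.08},
    {"claw": 1, "translation": [0, 0, 0], "twist": 0.08},
    {"claw": 1, "translation": [0, 0, 0], "twist": 0.08},
    {"claw": 1, "translation": [0, 0, 0], "twist": 0.08},
    {"claw": 1, "translation": [0, 0, 0], "twist": 0.08},
    {"claw": 1, "translation": [0, 0, 0], "twist": 0.08},
    {"claw": 1, "translation": [0, 0, 0], "twist": 0.08},
    {"claw": 1, "translation": [0, 0, 0], "twist": 0},
    {"claw": 1, "translation": [0, 0, 0], "twist": 0}
  ]
}}

```text
time: 28.37
eef_pos: [0.5903, -0.2652, 0.0707]
eef_rot: [179.9, 0.0, 105.7]
ft_force: [-5.0, 0.3, 14.5]
gripper_width: 0.102
grip_force: 30.0
```

```bash
python3 -c "
from h import *
go(.5907,-.2645,.071,17.2);print(sense()['moment'])"
```

```text
at [ 0.5903 -0.2652  0.0707] [1.7989e+02 4.0000e-02 1.0565e+02] F [-5.   0.3 14.5] q6 -44.6 w 0.102 t 28.37
 axes old cm [ 0.06  0.05 -0.03] twist 1.544
 axes new cm [ 0.06 -0.06 -0.03] twist 1.544
[0.0944626  0.93051879 0.10262206]
```

Emit:
{"name": "arm_command", "arguments": {
  "moves": [
    {"claw": 1, "translation": [0, 0, 0], "twist": 0.05},
    {"claw": 1, "translation": [0, 0, 0], "twist": 0.03},
    {"claw": 1, "translation": [0, 0, 0], "twist": 0},
    {"claw": 1, "translation": [0, 0, 0], "twist": 0}
  ]
}}

```text
time: 28.7
eef_pos: [0.5903, -0.2652, 0.0707]
eef_rot: [179.9, 0.0, 101.1]
ft_force: [-5.1, 0.0, 15.9]
gripper_width: 0.106
grip_force: 30.0
```

```bash
python3 -c "
from h import *
go(.5907,-.2645,.071,17.2);print(sense()['moment'])"
```

```text
at [ 0.5903 -0.2652  0.0707] [1.7990e+02 3.0000e-02 1.0108e+02] F [-5.1  0.  15.9] q6 -40.1 w 0.106 t 28.7
 axes old cm [ 0.06  0.06 -0.03] twist 1.464
 axes new cm [ 0.06 -0.05 -0.03] twist 1.464
[0.06963649 1.0208457  0.08694659]
```

Emit:
{"name": "arm_command", "arguments": {
  "moves": [
    {"claw": 1, "translation": [0, 0, 0], "twist": 0.04},
    {"claw": 1, "translation": [0, 0, 0], "twist": 0},
    {"claw": 1, "translation": [0, 0, 0], "twist": 0}
  ]
}}

```text
time: 28.95
eef_pos: [0.5902, -0.2652, 0.0707]
eef_rot: [179.9, 0.0, 98.8]
ft_force: [-5.6, -0.4, 15.9]
gripper_width: 0.103
grip_force: 30.0
```

```bash
python3 -c "
from h import *
go(.5907,-.2645,.071,17.2);print(sense()['moment'])"
```

```text
at [ 0.5902 -0.2652  0.0707] [1.799e+02 3.000e-02 9.878e+01] F [-5.6 -0.4 15.9] q6 -37.8 w 0.103 t 28.95
 axes old cm [ 0.06  0.06 -0.03] twist 1.424
 axes new cm [ 0.07 -0.05 -0.03] twist 1.424
[0.02673885 1.02803092 0.10083374]
```

Emit:
{"name": "arm_command", "arguments": {
  "moves": [
    {"claw": 1, "translation": [0, 0, 0], "twist": 0.04},
    {"claw": 1, "translation": [0, 0, 0], "twist": 0},
    {"claw": 1, "translation": [0, 0, 0], "twist": 0}
  ]
}}

```text
time: 29.2
eef_pos: [0.5902, -0.2652, 0.0707]
eef_rot: [179.9, 0.0, 96.5]
ft_force: [-5.6, 0.4, 15.8]
gripper_width: 0.104
grip_force: 30.0
```

```bash
python3 -c "
from h import *
go(.5907,-.2645,.071,17.2);print(sense()['moment'])"
```

```text
at [ 0.5902 -0.2652  0.0707] [1.799e+02 2.000e-02 9.649e+01] F [-5.6  0.4 15.8] q6 -35.5 w 0.104 t 29.2
 axes old cm [ 0.07  0.06 -0.03] twist 1.384
 axes new cm [ 0.07 -0.05 -0.03] twist 1.384
[0.01154283 0.99962026 0.09302661]
```

Emit:
{"name": "arm_command", "arguments": {
  "moves": [
    {"claw": 1, "translation": [0, 0, 0], "twist": 0.04},
    {"claw": 1, "translation": [0, 0, 0], "twist": 0},
    {"claw": 1, "translation": [0, 0, 0], "twist": 0}
  ]
}}

```text
time: 29.45
eef_pos: [0.5902, -0.2652, 0.0707]
eef_rot: [179.9, 0.0, 94.2]
ft_force: [-5.5, 0.8, 16.1]
gripper_width: 0.102
grip_force: 30.0
```

```bash
cat > m.py <<'E'
from h import *
M=[]
for _ in range(8): get_image('scene');s=sense();M.append(np.r_[s['moment'],s['ft_force'],s['eef_rot'][2],s['joint_torque'][5]])
print(np.mean(M,0).round(4),np.std(M,0).round(3))
E
python3 m.py
```

```text
[ 4.62000e-02  1.05610e+00  2.82400e-01 -5.47610e+00  5.85800e-01
  1.54332e+01  9.42402e+01  2.67400e-01] [0.014 0.021 0.038 0.55  0.384 0.473 0.001 0.001]
```

Emit:
{"name": "arm_command", "arguments": {
  "moves": [
    {"claw": 1, "translation": [0, 0, 0], "twist": 0.04},
    {"claw": 1, "translation": [0, 0, 0], "twist": 0},
    {"claw": 1, "translation": [0, 0, 0], "twist": 0}
  ]
}}

```text
time: 30.1
eef_pos: [0.5901, -0.265, 0.0707]
eef_rot: [179.9, 0.0, 92.0]
ft_force: [-5.8, 1.0, 15.7]
gripper_width: 0.105
grip_force: 30.0
```

```bash
python3 m.py; python3 -c "
from h import *
p,d=get_image('scene');cv2.imwrite('pics/e.png',cv2.resize(p[110:180,215:315,::-1],None,fx=8,fy=8,interpolation=cv2.INTER_CUBIC))"
```

```text
[ 0.2156  1.0774  0.3382 -5.5183  0.3619 15.7374 91.9602  0.3439] [0.009 0.022 0.03  0.468 0.38  0.387 0.001 0.001]
```

View pics/e.png

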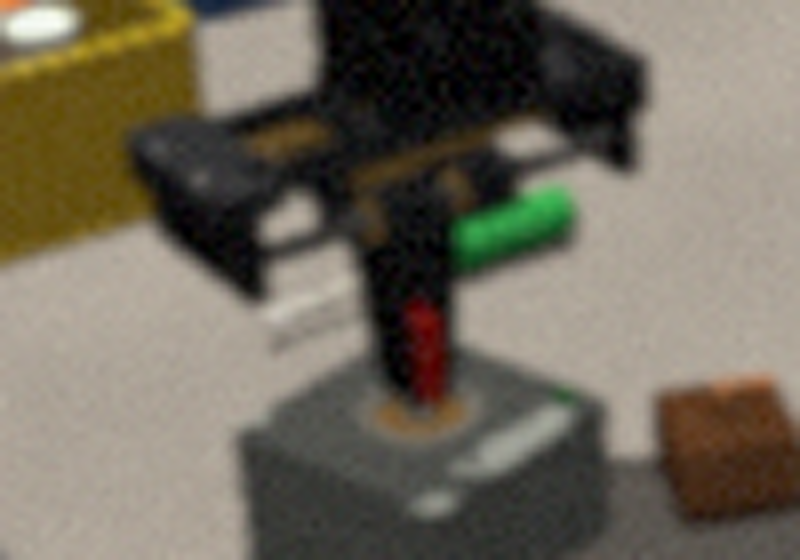

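The key is seated and turned: its red head, at crop (425,350), sits right at the cylinder face. Holding torque rose from 0.09 to 0.34 N m, which is more than the spring can give, so the cylinder is against its stop.

```bash
python3 -c "
from rig import *
print(close_job())"
```

```text
the job is handed in; nothing more can be done
None
```

I handed the job in at about 30 s of the 72 s: the elbow is in the yellow bin, the coupling is in the blue bin, and the key is fully home and held against its quarter-turn stop with the gripper still on it; no verdict came back.

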